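# Close the lever chuck on the loose cutter

## Task

One cutter is standing loose between the open jaws of the bench chuck. Push the chuck's ring round clockwise (seen from above) by its lever bars until the three jaws have closed on the cutter and clamp it firmly, centred and upright, then take the arm away. Do not force the levers, and leave the other cutters in their stand and everything else on the bench where it is.

Things in the scene. Friction and masses are not known exactly. Their poses are not given: they have to be found in the camera images.
- chuck: Bench chuck bolted to the table, fixed. Blue base plate 190 x 190 x 12 mm with a 50 mm wide ear to 167 mm at its +x side; on it the ring and then a round aluminium head, 80 mm across, whose flat face is 75 mm above the table. Origin: on the chuck's axis at table height; z up; x points to the column. Position and yaw vary.
- chuck_face (a point): Centre of the chuck's face, on its axis, 75 mm above the table: the cutter stands on this face, somewhere between the jaws.
- column_foot (a point): Foot of a fixed upright steel column (18 mm diameter, top 150 mm above the table, a black block 30 mm square near the top) on the chuck's base, 146 mm from the axis along the chuck's +x. The lever balls pass inside it with 23 mm to spare, but a gripper has no room to push a lever within about 50 degrees either side of it.
- sleeve: Dark steel ring under the chuck's head, 78 mm across, 33 to 55 mm above the table, turning about the chuck's vertical axis, with three lever bars 120 degrees apart. Origin on the axis, 33 mm above the table. Its yaw equals the chuck's when the jaws are fully open (20 mm across) and falls as it turns clockwise seen from above, at most 3.4 rad. It starts 0 to 0.5 rad from open.
- ring_mid (a point): Middle of the ring, on the axis, 44 mm up. Turning closes all jaws together, 2.5 mm each per rad. Friction holds the ring where it is left: about 4.5 N across a bar 80 mm from the axis turns it freely; once the jaws meet the cutter it stiffens over the next 0.15 rad. Pushed there to 9 to 15 N it is firmly tight and stays so; under 7 N it is slack; 25 N is too much.
- bar0_ball (a point): Centre of the red ball (18 mm diameter) at the end of lever bar 0, 105 mm from the chuck's axis and 85 mm above the table. The bar is steel, 10 mm thick, straight and radial, and rises from 44 mm height at the ring (34 mm from the axis) to the ball.
- bar1_ball (a point): Centre of the red ball (18 mm diameter) at the end of lever bar 1, 105 mm from the chuck's axis and 85 mm above the table. The bar is steel, 10 mm thick, straight and radial, and rises from 44 mm height at the ring (34 mm from the axis) to the ball.
- bar2_ball (a point): Centre of the red ball (18 mm diameter) at the end of lever bar 2, 105 mm from the chuck's axis and 85 mm above the table. The bar is steel, 10 mm thick, straight and radial, and rises from 44 mm height at the ring (34 mm from the axis) to the ball.
- jaw_a: Steel chuck jaw, 22 mm long (radial), 8 mm wide, 22 mm tall, on the chuck's face. Origin at the foot of its flat inner face; x points outwards. It slides straight towards the axis as the ring turns.
- jaw_b: Steel chuck jaw, 22 mm long (radial), 8 mm wide, 22 mm tall, on the chuck's face. Origin at the foot of its flat inner face; x points outwards. It slides straight towards the axis as the ring turns.
- jaw_c: Steel chuck jaw, 22 mm long (radial), 8 mm wide, 22 mm tall, on the chuck's face. Origin at the foot of its flat inner face; x points outwards. It slides straight towards the axis as the ring turns.
- cutter_red: Round steel cutter, 8 mm diameter, 47 mm long, with a red collar 26 to 32 mm above its foot. Origin at the centre of its foot, z up. It stands either loose in the chuck or in the wooden stand; which cutter is in the chuck varies.
- cutter_yellow: Round steel cutter, 11 mm diameter, 47 mm long, with a yellow collar 26 to 32 mm above its foot. Origin at the centre of its foot, z up. It stands either loose in the chuck or in the wooden stand; which cutter is in the chuck varies.
- cutter_blue: Round steel cutter, 14 mm diameter, 47 mm long, with a blue collar 26 to 32 mm above its foot. Origin at the centre of its foot, z up. It stands either loose in the chuck or in the wooden stand; which cutter is in the chuck varies.
- stand: Wooden block 105 x 55 x 93 mm with two 18 mm wide holes, 18 mm deep, in which the two other cutters stand. Fixed. Origin under its centre.
- mug: Blue mug, 80 mm across, 95 mm tall, loose; origin under its centre.
- driver: Screwdriver lying on the table, loose.
- spool: Grey ring-shaped spool, 68 mm across, 30 mm tall, loose.
- motor: Small black square motor, 42 mm wide, 62 mm tall with its shaft, loose.
- relay: Black relay, 28 x 36 x 32 mm, on a wooden peg board, loose.
- oil: White oil bottle, 44 mm across, 110 mm tall, loose.

How it is judged:
By the outcome, as a careful person would: the job done as asked, in the order asked, and still so for the second after the job is handed in, with the robot touching nothing.
It also fails if it takes over 61 s, if anything falls off the work surface, if the arm or the gripper's body presses on something with over 40 N, if the wrist force passes 120 N, or if a joint passes its speed limit or range.

## Robot

A 6-joint arm with a two-finger parallel gripper is mounted at the origin on the work surface. World frame = base frame: x ahead of the robot, y to its left, z up, the work surface at z = 0. Lengths are in m, angles in rad, forces in N, time in s.
With the tool pointing down it reaches from about 0.3 to 0.875 m from the base axis. Payload 6.4 kg.
Tool frame: the origin (TCP) lies on the centre line of the jaws, within the pads' length; the fingertips stand 17 mm ahead of it and the grasp point (between the pads) lies 2 mm behind it; z points along the fingers, x is the direction in which the jaws open and shut, and the axes are right-handed (so a half turn about z gives the same grasp; the last joint's range is limited). The gripper opens to 85 mm and grips with 20 to 120 N. Pads are 22 mm wide; open, the fingers measure 114 mm over their backs; the gripper's body (76 mm by 85 mm) begins 54 mm behind the grasp point. The pads swing forward as they close: fully open they stand 13 mm farther back than shut.
Start: joints at [0.936, 0.181, 1.607, -0, 1.354, -0.206], TCP at [0.239, 0.523, 0.248] pointing down, gripper open.
Joint ranges: [-2.99, 2.99], [-0.89, 2.07], [0.3, 2.58], [-1.14, 4.28], [0, 2.63], [-3.12, 3.12]. Speed limits (rad/s): [2.57, 2.57, 3.01, 3.14, 3.14, 3.14].

## Interface

Orientations are given as a unit quaternion [w, x, y, z].
In Python, from bench import ctrl gives the robot as it stands.
- The arm moves only by the tool servo_tool, never from a script. Its argument "increments" is text: rows parted by semicolons, each of 5 numbers parted by spaces: the shift along the tool's x, y, z in cm, then the turn about the tool's z in rad, then the opening, from 0 (shut) to 1 (fully open). In form: dx dy dz yaw gripper; .... A call has 1 to 10 rows; each row shifts and turns the commanded pose from where the row before left it, along the tool's axes as they then stand; what a row does not reach is not made up. A row lasts 1/8 s, in which the tool goes at most 62.5 mm and 10.7 degrees, less where a joint would pass 70% of its speed; a pose out of reach is approached as far as the arm can. A call is refused whole if a number of a shift passes 6.25 or a number of a turn 0.188, either way. A call with a gripper value outside its range is refused whole. The fingers move at their own pace and stop on an object; the grip force is fixed at half the most. Time passes only in rows, so rows that do not move let the fingers close. It gives the time, the measured TCP pose, the force and the opening at its end, in the units of the state.
- ctrl.get_obs(): the state, without advancing time (a new reading comes with each control period).
- ctrl.camera(name): name is "scene" or "top" or "wrist"; returns (picture, depth): 384x512x3 uint8, red, green, blue; 384x512 float32, m along the optical axis (not along the pixel's ray), 0 where there is no reading.
- ctrl.camera_params(name): a dict with "mtx" (3x3 intrinsics, pixels), "position" and "attitude" of the camera in the world; the wrist camera has in their place "tool_from_camera" (4x4, takes a point from camera to tool coordinates, whose origin is the TCP and whose axes are the tool frame's). Camera axes: x right, y down, z forward; pixel columns grow to the right and rows downward; lengths in m; the calibration is good to about 2 mm. A picture is of the moment at which its call begins: read the wrist's pose just before it. camera_params takes no time and is no camera call.
- ctrl.hand_in(): hands the job in, once; it reports no verdict.
The state is a dict: "time_s": time; "q": joint angles; "dq": joint speeds; "joint_efforts": joint torques, N m; "eef_pos": TCP position; "eef_rot": TCP orientation; "wrist_force": force on the tool from outside, world axes, zero at the start; "torque": the same for the moment, N m; "opening": opening from 0.0 (shut) to 1.0 (fully open).
Only numpy, scipy, OpenCV 4.12 (cv2) and the standard library are available. Lean on these libraries where they do the work, as an engineer would, in place of code of your own. Each camera call takes 0.05 s, during which the arm holds its last target.

## Working session

There is one attempt and no reset: what is moved stays moved. The work goes in short steps, Python scripts to look and compute and a tool call to move; the robot and the scene stay as the last step left them, time stands still between calls to the robot, and variables do not carry over. Pictures are saved under pics/ and viewed, and the job is handed in when it is done.

Besides the shell and the picture viewer there is one more tool, called after "Call:" as name(argument=value, ...) on one line, values as JSON. servo_tool: Moves the arm, as the interface text tells. Its arguments: {"type":"object","properties":{"increments":{"type":"string"}},"required":["increments"]}

```bash
ls; mkdir -p pics
python3 - <<'E'
from bench import ctrl
import cv2,json
import numpy as np
o=ctrl.get_obs();print(o)
for n in["scene","top"]:
    p,d=ctrl.camera(n);cv2.imwrite(f"pics/{n}0.png",p[:,:,::-1]);np.savez(f"{n}0.npz",p=p,d=d);print(n,ctrl.camera_params(n))
print(ctrl.camera_params("wrist"))
E
```

```text
pics
{'time_s': 0.0, 'q': array([ 9.35722396e-01,  1.81551268e-01,  1.60798041e+00,  4.76591670e-06,
        1.35378375e+00, -2.06316600e-01]), 'dq': array([-0.00124732,  0.00070127,  0.00022538,  0.00078972,  0.00040285,
       -0.00039487]), 'joint_efforts': array([-8.45609338e-04, -4.44870543e+01, -3.51346815e+01, -2.66101715e-04,
        9.10409493e-03, -3.52883760e-06]), 'eef_pos': array([0.2387361 , 0.52254091, 0.2473917 ]), 'eef_rot': array([ 3.05059066e-04,  8.41350350e-01,  5.40489451e-01, -8.05563898e-04]), 'wrist_force': array([-0.78003045, -0.6350304 , -0.19269669]), 'torque': array([-0.03090395,  0.01109563,  0.03924708]), 'opening': 1.0001452760551024}
scene {'mtx': array([[383.00734044,   0.        , 262.58027951],
       [  0.        , 383.00734044, 188.65875518],
       [  0.        ,   0.        ,   1.        ]]), 'position': array([1.13062742, 0.37063567, 0.90745512]), 'attitude': array([-0.18298892,  0.48206002,  0.80672734, -0.2886593 ])}
top {'mtx': array([[443.42935147,   0.        , 255.75882603],
       [  0.        , 443.42935147, 186.10036446],
       [  0.        ,   0.        ,   1.        ]]), 'position': array([0.28600387, 0.09648876, 1.35005512]), 'attitude': array([ 0.06335275, -0.69540958,  0.71205127, -0.07331398])}
{'mtx': array([[264.95757946,   0.        , 254.18661034],
       [  0.        , 264.95757946, 188.25972946],
       [  0.        ,   0.        ,   1.        ]]), 'tool_from_camera': array([[ 9.99999820e-01,  4.78835350e-04,  3.61155004e-04,
        -1.60967747e-04],
       [-5.56786930e-04,  9.65002266e-01,  2.62240953e-01,
        -6.55203956e-02],
       [-2.22945159e-04, -2.62241107e-01,  9.65002359e-01,
        -1.25217252e-01],
       [ 0.00000000e+00,  0.00000000e+00,  0.00000000e+00,
         1.00000000e+00]])}
```

View pics/scene0.png

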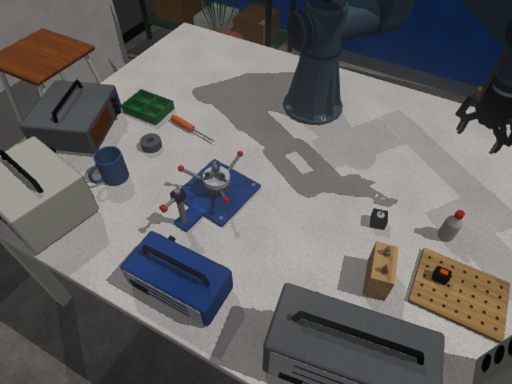

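View pics/top0.png

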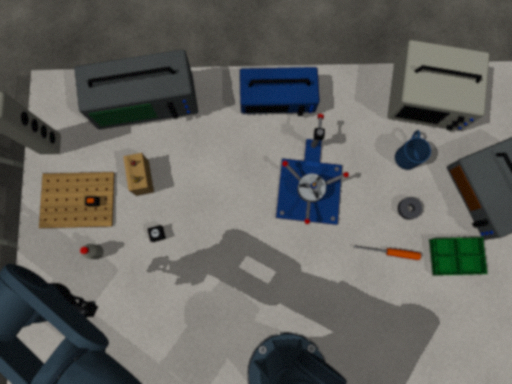

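The top view shows the chuck head at about (313,187) and the column block at (319,133). Red balls sit near (284,162), (346,174) and (307,221), and there is another red spot on the column at (321,117). I'll measure these next.

```bash
cat > h.py <<'E'
import numpy as np,cv2
from scipy.spatial.transform import Rotation as R
from bench import ctrl
def pose(n,o=None):
    c=ctrl.camera_params(n)
    if n=="wrist":
        q=o["eef_rot"];T=np.eye(4);T[:3,:3]=R.from_quat([q[1],q[2],q[3],q[0]]).as_matrix();T[:3,3]=o["eef_pos"]
        T=T@c["tool_from_camera"];return c["mtx"],T[:3,:3],T[:3,3]
    q=c["attitude"];return c["mtx"],R.from_quat([q[1],q[2],q[3],q[0]]).as_matrix(),c["position"]
def ray(P,u,v):
    M,r,t=P;d=r@np.linalg.inv(M)@np.array([u,v,1.]);return t,d
def onz(P,u,v,z):
    t,d=ray(P,u,v);return t+d*(z-t[2])/d[2]
def dep(P,u,v,D):
    t,d=ray(P,u,v);return t+d*D
def proj(P,X):
    M,r,t=P;c=M@(r.T@(np.asarray(X)-t));return c[:2]/c[2]
def blobs(m,a=8):
    n,l,s,c=cv2.connectedComponentsWithStats(m.astype(np.uint8));return [(c[i].round(1),s[i,4],l==i) for i in range(1,n) if s[i,4]>=a]
def red(p):
    h=cv2.cvtColor(p,cv2.COLOR_RGB2HSV);return ((h[...,0]<6)|(h[...,0]>173))&(h[...,1]>130)&(h[...,2]>90)
E
python3 - <<'E'
from h import *
for n in["scene","top"]:
    z=np.load(n+"0.npz");p,d=z["p"],z["d"];P=pose(n)
    print(n)
    for c,a,l in blobs(red(p),6):
        dd=np.median(d[l]);print(c,a,onz(P,*c,.085).round(4),dep(P,*c,dd).round(4))
    v=cv2.resize(p,None,fx=1,fy=1)
    if n=="scene": v=p[140:250,140:280]
    else: v=p[100:235,260:370]
    cv2.imwrite(f"pics/{n}0c.png",cv2.resize(v,None,fx=5 if n=="scene" else 4.4,fy=5 if n=="scene" else 4.4,interpolation=cv2.INTER_CUBIC)[:,:,::-1])
E
```

```text
scene
[239.8 153. ] 17 [ 0.4236 -0.0666  0.085 ] [ 0.429  -0.0633  0.0912]
[180.5 167.8] 18 [ 0.5602 -0.1874  0.085 ] [ 0.5645 -0.1832  0.0912]
[226.1 199.3] 24 [ 0.5966 -0.0095  0.085 ] [ 0.6011 -0.0063  0.092 ]
[163.6 207.4] 27 [ 0.7004 -0.1416  0.085 ] [ 0.7271 -0.1098  0.136 ]
[460.2 212.9] 41 [0.3346 0.5662 0.085 ] [0.361  0.5597 0.1123]
[384.8 268.9] 11 [0.596  0.4348 0.085 ] [0.6109 0.433  0.108 ]
top
[320.  115.5] 18 [ 0.7457 -0.123   0.085 ] [ 0.7269 -0.114   0.1368]
[284.8 163.4] 16 [ 0.5998 -0.0115  0.085 ] [ 0.5983 -0.011   0.0911]
[345.4 174.3] 18 [ 0.5631 -0.188   0.085 ] [ 0.562  -0.1868  0.0901]
[306.6 221. ] 17 [ 0.4286 -0.0677  0.085 ] [ 0.4278 -0.0669  0.0918]
[ 83.5 250. ] 45 [0.3614 0.5648 0.085 ] [0.3602 0.5568 0.1067]
```

View pics/scene0c.png

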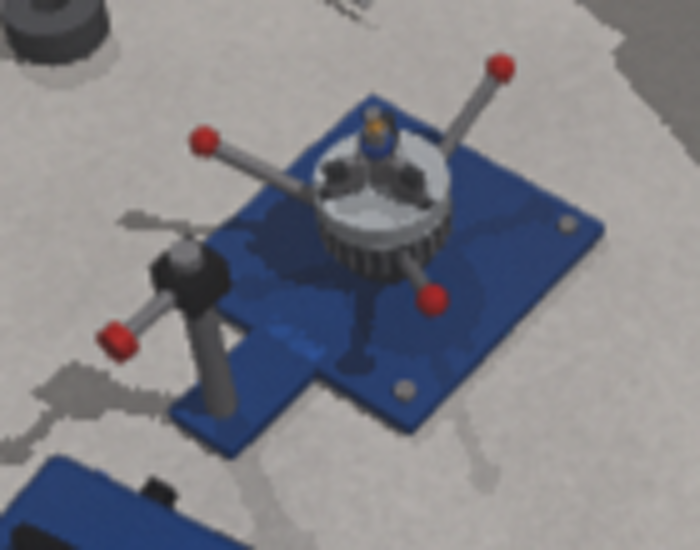

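View pics/top0c.png

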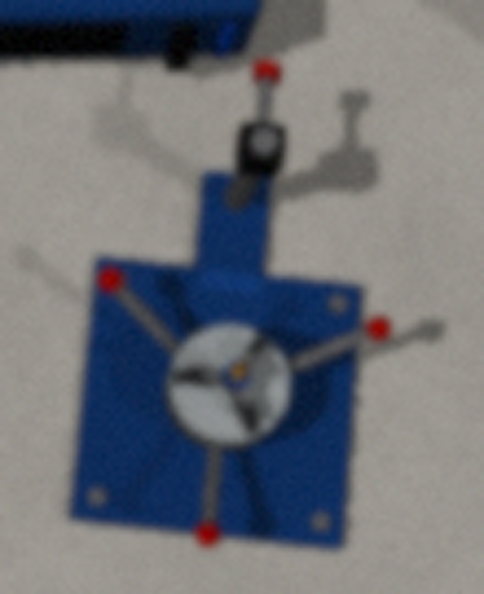

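Run:
```python
from h import *
B=np.array([[.5983,-.011],[.562,-.1868],[.4278,-.0669]])
T=np.array([[.5998,-.0115],[.5631,-.188],[.4286,-.0677]]);S=np.array([[.5966,-.0095],[.5602,-.1874],[.4236,-.0666]])
for X in (B,T,S):
    c=X.mean(0);r=X-c;print(c.round(4),np.hypot(*r.T).round(4),np.degrees(np.arctan2(r[:,1],r[:,0])).round(1))
# blue base: yaw via minAreaRect on plate in top
z=np.load("top0.npz");p,d=z["p"],z["d"];P=pose("top")
h=cv2.cvtColor(p,cv2.COLOR_RGB2HSV)
m=(h[...,0]>100)&(h[...,0]<125)&(h[...,1]>120);m[:120]=0;m[:,:265]=0;m[:,350:]=0
b=max(blobs(m),key=lambda x:x[1]);print(b[0],b[1])
pts=np.argwhere(b[2])[:,::-1]
W=np.array([onz(P,u,v,.012)[:2] for u,v in pts])
(cx,cy),sz,a=cv2.minAreaRect(W.astype(np.float32));print(cx,cy,sz,a)
# block
m=(h[...,2]<60);m[:120]=0;m[150:]=0;m[:,300:];m[:,:300]=0;m[:,340:]=0
for c,a,l in blobs(m,15): print("dark",c,a,onz(P,*c,.145).round(4))
```

```text
[ 0.5294 -0.0882] [0.1035 0.1038 0.1038] [ 48.3 -71.7 168.1]
[ 0.5305 -0.0891] [0.104  0.1042 0.1041] [ 48.2 -71.8 168.2]
[ 0.5268 -0.0878] [0.1049 0.105  0.1054] [ 48.3 -71.5 168.4]
[290.  197.4] 1060
0.5236237049102783 -0.039402373135089874 (0.0882183164358139, 0.1576402634382248) 82.25191497802734
dark [317.2 137.8] 125 [ 0.6576 -0.1011  0.145 ]
```

```bash
cat >> h.py <<'E'
def plan(target,psi_t,rows_yaw=0.0,o=None):
    "shift in current tool frame, cm, and yaw needed"
    o=o or ctrl.get_obs();q=o["eef_rot"];r=R.from_quat([q[1],q[2],q[3],q[0]]).as_matrix()
    psi=np.degrees(np.arctan2(r[1,0],r[0,0]))
    print("psi",psi.round(2),"yaw needed",np.radians(psi-psi_t).round(4),"tool shift cm",(100*r.T@(np.array(target)-o["eef_pos"])).round(3),"F",o["wrist_force"].round(2),"pos",o["eef_pos"].round(4))
E
python3 - <<'E'
from h import *
plan([.5864,-.1537,.25],18.3)
E
```

```text
psi 65.43 yaw needed 0.8226 tool shift cm [-47.047  59.733  -0.198] F [-1.03  0.28 -0.73] pos [0.2388 0.5225 0.2475]
```

Call:
servo_tool(increments="-1.5 1.9 0 0 0.5; -2.5 3.2 0 0 0; -2.9 3.7 0 0 0; -2.9 3.7 0 0 0; -2.9 3.7 0 0 0; -2.9 3.7 0 0 0; -2.9 3.7 0 0 0; -2.9 3.7 0 0 0; -2.9 3.7 0 0 0; -2.9 3.7 0 0 0")

```text
time_s: 1.35
eef_pos: [0.4419, 0.1299, 0.2481]
eef_rot: [-0.0, 0.841, 0.54, -0.0]
wrist_force: [0.8, -0.0, 0.5]
opening: 0.002
```

Call:
servo_tool(increments="-2.9 3.7 0 0 0; -2.9 3.7 0 0 0; -2.9 3.7 0 0 0; -2.5 3.2 0 0 0; 0 0 0 0.165 0; 0 0 0 0.165 0; 0 0 0 0.165 0; 0 0 0 0.165 0; 0 0 0 0.163 0; 0 0 0 0 0")

```text
time_s: 2.6
eef_pos: [0.5248, -0.03, 0.2479]
eef_rot: [-0.0, 0.987, 0.16, -0.0]
wrist_force: [-0.5, 0.2, -0.3]
opening: 0.003
```

Run:
```python
from h import *
plan([.5864,-.1537,.25],18.3)
o=ctrl.get_obs();p,d=ctrl.camera("wrist");cv2.imwrite("pics/w1.png",p[:,:,::-1])
P=pose("wrist",o)
for c,a,l in blobs(red(p),20):
    print(c,a,onz(P,*c,.085).round(4),dep(P,*c,np.median(d[l])).round(4))
print(proj(P,[.529,-.0885,.075]),o["time_s"],o["q"].round(2))
```

```text
psi 18.36 yaw needed 0.001 tool shift cm [ 1.952 13.685 -0.221] F [-0.55  0.22 -0.32] pos [ 0.5248 -0.03    0.2479]
[161.6 181. ] 150 [ 0.4281 -0.0665  0.085 ] [ 0.4299 -0.0642  0.0916]
[324.1 181. ] 159 [ 0.6006 -0.0091  0.085 ] [ 0.5986 -0.0082  0.0911]
[241.89888654 221.54627383] 2.6 [-0.28  0.07  1.73 -0.    1.34 -0.6 ]
```

View pics/w1.png

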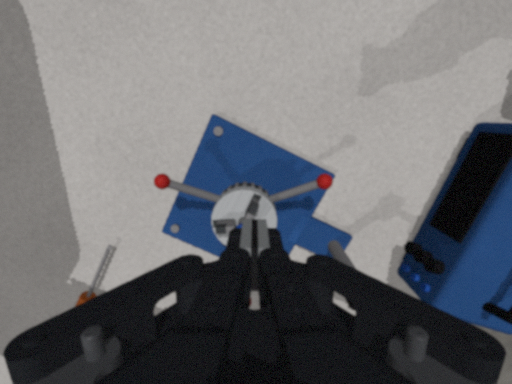

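The wrist view shows balls at (162,181) and (324,181), both matching the earlier fixes. The gripper needs another +2.0 x and +13.7 y (cm), and then I'll look again.

Call:
servo_tool(increments="0.5 3 0 0 0; 0.5 4 0 0 0; 0.5 4 0 0 0; 0.45 2.7 0 0 0; 0 0 0 0 0; 0 0 0 0 0")

```text
time_s: 3.4
eef_pos: [0.5861, -0.1534, 0.2479]
eef_rot: [-0.0, 0.987, 0.16, -0.0]
wrist_force: [-0.3, 0.8, -0.2]
opening: -0.0
```

Run:
```python
from h import *
plan([.5864,-.1537,.065],18.3)
o=ctrl.get_obs();p,d=ctrl.camera("wrist");cv2.imwrite("pics/w2.png",p[:,:,::-1])
P=pose("wrist",o)
for c,a,l in blobs(red(p),20):
    print(c,a,onz(P,*c,.085).round(4),dep(P,*c,np.median(d[l])).round(4))
print(proj(P,[.529,-.0885,.075]),o["time_s"],o["q"].round(2))
```

```text
psi 18.37 yaw needed 0.0012 tool shift cm [ 0.029  0.055 18.287] F [-0.29  0.76 -0.19] pos [ 0.5861 -0.1534  0.2479]
[128.9  45.5] 228 [ 0.4276 -0.066   0.085 ] [ 0.4309 -0.0666  0.092 ]
[314.3  46.2] 223 [ 0.6008 -0.009   0.085 ] [ 0.6   -0.011  0.092]
[409.1 196.1] 266 [ 0.7601 -0.1183  0.085 ] [ 0.7263 -0.1135  0.1353]
[226.1 199. ] 142 [ 0.5641 -0.1872  0.085 ] [ 0.5641 -0.1851  0.0914]
[222.39657497 102.95205933] 3.4 [-0.45  0.25  1.53  0.    1.37 -0.77]
```

View pics/w2.png

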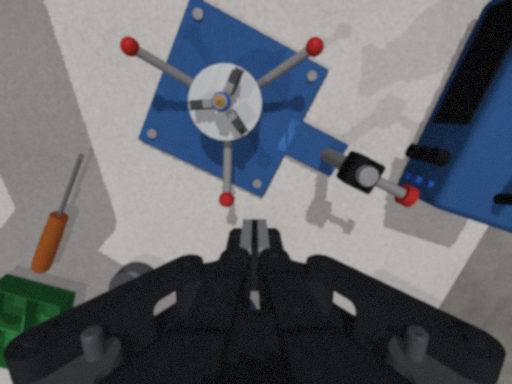

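Run:
```python
import cv2
p=cv2.imread("pics/w2.png")[55:150,175:270]
cv2.imwrite("pics/w2c.png",cv2.resize(p,None,fx=6,fy=6,interpolation=cv2.INTER_CUBIC))
```

```text
(no output)
```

View pics/w2c.png

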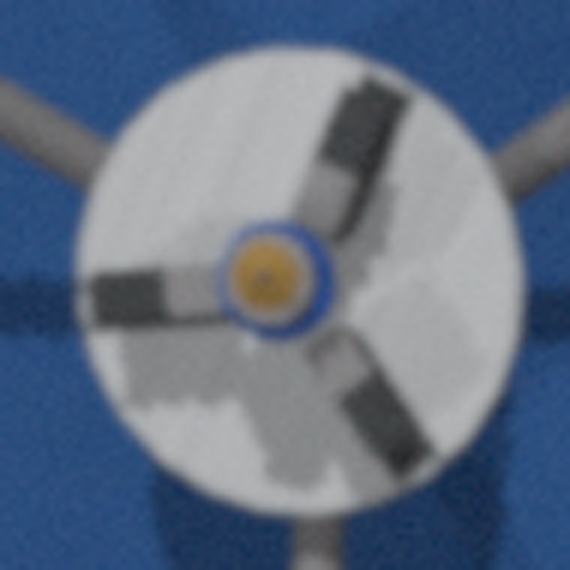

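Run:
```python
from h import *
p,d=ctrl.camera("wrist")
T=ctrl.camera_params("wrist")["tool_from_camera"];M=ctrl.camera_params("wrist")["mtx"]
print((d==0).sum())
for v in (260,300,340,360,380):
  for u in (20,60,130,200,235,300,380,420,460,495):
    D=d[v,u]
    if 0<D<.25:
        x=T[:3,:3]@(np.linalg.inv(M)@[u,v,1]*D)+T[:3,3];print(u,v,(1000*x).round(0))
v,u=np.where((d>0)&(d<.25));X=(np.linalg.inv(M)@np.c_[u,v,u*0+1.].T*d[v,u]);X=(T[:3,:3]@X).T+T[:3,3]
for a in range(-60,30,10):
    k=(X[:,2]*1000>a)&(X[:,2]*1000<=a+10)
    if k.any():print(a,(1000*X[k].min(0)).round(),(1000*X[k].max(0)).round())
```

```text
1818
200 260 [-21. -11. -32.]
235 260 [ -7. -11. -31.]
130 300 [-38. -10. -55.]
200 300 [-14. -16. -62.]
235 300 [ -5. -17. -63.]
300 300 [ 13. -16. -62.]
380 300 [ 39. -11. -55.]
420 300 [ 52. -11. -55.]
20 340 [-59. -10. -70.]
60 340 [-49. -11. -71.]
130 340 [-38.   1. -59.]
200 340 [-11. -19. -79.]
235 340 [ -4. -11. -70.]
300 340 [ 11. -19. -79.]
380 340 [ 39.   1. -59.]
420 340 [ 43. -11. -71.]
460 340 [ 53. -11. -71.]
495 340 [ 62. -11. -70.]
20 360 [-54. -11. -76.]
60 360 [-48.  -7. -73.]
130 360 [-29.  -9. -75.]
200 360 [-10. -19. -84.]
235 360 [ -4. -10. -75.]
300 360 [ 10. -18. -82.]
380 360 [ 31.  -9. -75.]
420 360 [ 43.  -5. -71.]
460 360 [ 52.  -8. -73.]
495 360 [ 56. -11. -77.]
20 380 [-55.  -6. -77.]
60 380 [-47.  -3. -75.]
130 380 [-26. -11. -81.]
235 380 [ -3. -11. -81.]
380 380 [ 28. -11. -81.]
420 380 [ 41.  -4. -76.]
460 380 [ 51.  -4. -75.]
495 380 [ 58.  -6. -77.]
-60 [-54. -18. -60.] [ 56.   8. -50.]
-50 [-47. -17. -50.] [ 48.  10. -40.]
-40 [-38. -14. -40.] [ 40.  12. -30.]
-30 [-29. -14. -30.] [ 32.  12. -20.]
-20 [-13. -11. -20.] [ 14.  13. -10.]
-10 [-13. -11. -10.] [14. -5. -0.]
0 [-13. -11.   0.] [14. -5. 10.]
10 [-11. -11.  10.] [12. -6. 13.]
```

The zoom shows a blue collar, so the cutter in the chuck is the 14 mm one. It stands slightly off centre. The gripper clears the column by more than 10 mm, so I'm going down beside bar B.

Call:
servo_tool(increments="-0.3 0 2 0 0; 0 0 4 0 0; 0 0 4 0 0; 0 0 4 0 0; 0 0 2.5 0 0; 0 0 1.3 0 0; 0 0 0.5 0 0; 0 0 0 0 0; 0 0 0 0 0")

```text
time_s: 4.62
eef_pos: [0.5845, -0.1553, 0.0666]
eef_rot: [0.001, 0.987, 0.159, 0.001]
wrist_force: [0.8, 0.7, 0.2]
opening: 0.003
```

```bash
cat >> h.py <<'E'
AX=np.array([.530,-.088])
def status():
    o=ctrl.get_obs();q=o["eef_rot"];r=R.from_quat([q[1],q[2],q[3],q[0]]).as_matrix()
    psi=np.degrees(np.arctan2(r[1,0],r[0,0]));a=o["eef_pos"][:2]-AX;F=o["wrist_force"]
    ft=r.T@F
    Mz=o["torque"][2]+a[0]*F[1]-a[1]*F[0]
    print("t",round(o["time_s"],2),"psi",psi.round(2),"barframe axis rel cm",(100*r.T@np.r_[AX-o["eef_pos"][:2],0])[:2].round(2),"z",o["eef_pos"][2].round(4),"Ftool",ft.round(2),"Mz/.08",(Mz/.08).round(2),"torque",o["torque"].round(3))
E
python3 -c "
from h import *
status()
p,d=ctrl.camera('wrist');cv2.imwrite('pics/w3.png',p[:,:,::-1])
status()"
```

```text
t 4.62 psi 18.29 barframe axis rel cm [-3.06 -8.1 ] z 0.0666 Ftool [ 0.98 -0.39 -0.16] Mz/.08 0.97 torque [-0.04   0.006 -0.013]
t 4.67 psi 18.28 barframe axis rel cm [-3.06 -8.09] z 0.0665 Ftool [-0.67  0.37 -0.08] Mz/.08 -0.85 torque [ 0.016 -0.006 -0.003]
```

View pics/w3.png

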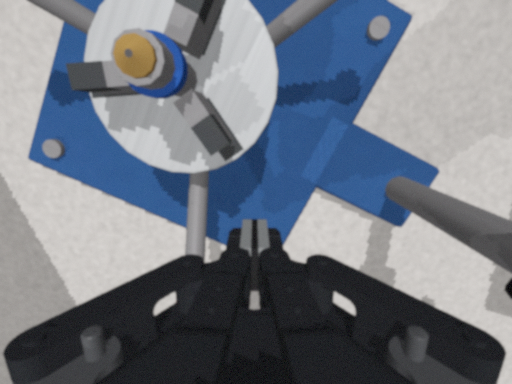

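Call:
servo_tool(increments="-0.4 0 0 0 0; -0.4 0 0 0 0; -0.3 0 0 0 0; -0.3 0 0 0 0; -0.41 0.07 0 0.05 0; -0.41 0.07 0 0.05 0; 0 0 0 0 0")

```text
time_s: 5.55
eef_pos: [0.5631, -0.1631, 0.0654]
eef_rot: [0.0, 0.994, 0.109, 0.0]
wrist_force: [1.6, 1.0, -0.4]
opening: 0.001
```

```bash
python3 -c "
from h import *
status()
p,d=ctrl.camera('wrist');cv2.imwrite('pics/w4.png',p[:,:,::-1])
status()"
```

```text
t 5.55 psi 12.56 barframe axis rel cm [-1.6  -8.05] z 0.0654 Ftool [ 1.82 -0.63  0.41] Mz/.08 1.9 torque [ 0.08  -0.526 -0.005]
t 5.6 psi 12.6 barframe axis rel cm [-1.59 -8.05] z 0.0654 Ftool [ 3.05 -0.32  1.42] Mz/.08 2.88 torque [ 0.08  -0.465 -0.02 ]
```

View pics/w4.png

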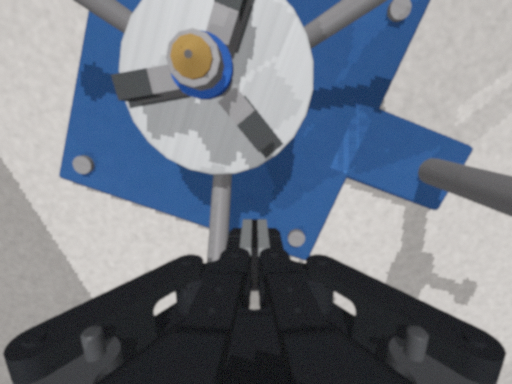

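Call:
servo_tool(increments="-0.81 0.12 0 0.1 0; -0.81 0.12 0 0.1 0; -0.81 0.12 0 0.1 0; -0.81 0.12 0 0.1 0")

```text
time_s: 6.1
eef_pos: [0.5317, -0.1701, 0.0656]
eef_rot: [0.0, 0.996, -0.092, 0.001]
wrist_force: [5.6, 2.1, -1.8]
opening: 0.003
```

```bash
python3 -c "
from h import *
status()
p,d=ctrl.camera('wrist');cv2.imwrite('pics/w5.png',p[:,:,::-1])
status()"
```

```text
t 6.1 psi -10.51 barframe axis rel cm [-1.67 -8.04] z 0.0656 Ftool [ 5.11 -3.11  1.86] Mz/.08 5.68 torque [ 0.294 -0.855 -0.008]
t 6.15 psi -10.72 barframe axis rel cm [-1.6  -8.04] z 0.0654 Ftool [ 3.09 -1.04 -0.41] Mz/.08 3.38 torque [ 0.11  -0.406  0.005]
```

View pics/w5.png

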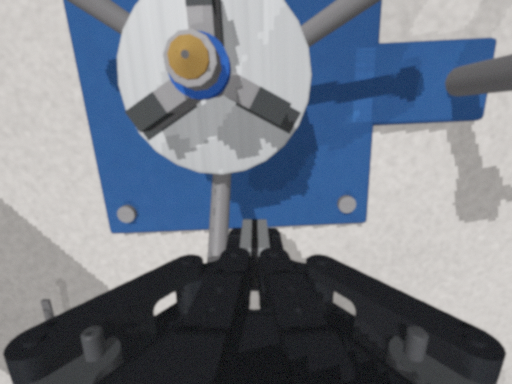

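Call:
servo_tool(increments="-0.41 0.06 0 0.05 0; -0.41 0.06 0 0.05 0; -0.41 0.06 0 0.05 0; 0 0 0 0 0")

```text
time_s: 6.65
eef_pos: [0.5191, -0.1693, 0.0656]
eef_rot: [0.0, 0.987, -0.164, 0.0]
wrist_force: [3.4, -0.9, -0.8]
opening: 0.002
```

```bash
python3 -c "
from h import *
status()
p,d=ctrl.camera('wrist');cv2.imwrite('pics/w6.png',p[:200,80:360,::-1])
status()"
```

```text
t 6.65 psi -18.84 barframe axis rel cm [-1.6  -8.05] z 0.0656 Ftool [ 3.49 -0.22  0.8 ] Mz/.08 3.75 torque [-0.126 -0.404  0.016]
t 6.7 psi -18.83 barframe axis rel cm [-1.59 -8.05] z 0.0656 Ftool [ 3.12  0.25 -0.24] Mz/.08 3.62 torque [-0.096 -0.458  0.042]
```

View pics/w6.png

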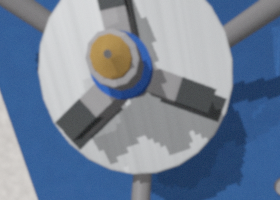

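Call:
servo_tool(increments="-0.41 0.06 0 0.05 0; -0.41 0.06 0 0.05 0; 0 0 0 0 0")

```text
time_s: 7.08
eef_pos: [0.5109, -0.1676, 0.0656]
eef_rot: [0.0, 0.977, -0.213, 0.0]
wrist_force: [4.2, -1.9, 0.3]
opening: 0.001
```

Call:
servo_tool(increments="-0.41 0.06 0 0.05 0; -0.41 0.06 0 0.05 0; 0 0 0 0 0")

```text
time_s: 7.45
eef_pos: [0.5029, -0.1652, 0.0655]
eef_rot: [0.0, 0.965, -0.261, 0.0]
wrist_force: [1.8, -3.2, 0.3]
opening: 0.001
```

```bash
python3 -c "
from h import *
status()
p,d=ctrl.camera('wrist');cv2.imwrite('pics/w7.png',cv2.resize(p[:200,80:360,::-1],None,fx=2,fy=2))
status()"
```

```text
t 7.45 psi -30.3 barframe axis rel cm [-1.55 -8.03] z 0.0655 Ftool [ 3.21  1.86 -0.34] Mz/.08 3.26 torque [-0.576 -0.199  0.032]
t 7.5 psi -30.29 barframe axis rel cm [-1.55 -8.03] z 0.0655 Ftool [ 4.48  1.65 -1.48] Mz/.08 4.04 torque [-0.532 -0.226 -0.011]
```

View pics/w7.png

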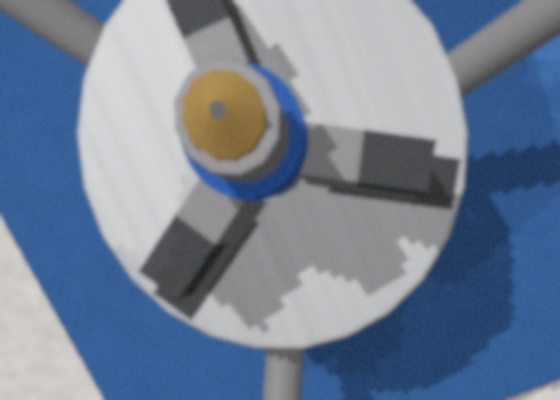

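Call:
servo_tool(increments="-0.25 0.03 0 0.03 0; -0.25 0.03 0 0.03 0; 0 0 0 0 0")

```text
time_s: 7.88
eef_pos: [0.4984, -0.1631, 0.0655]
eef_rot: [0.0, 0.957, -0.291, 0.0]
wrist_force: [1.5, -4.3, 1.4]
opening: -0.002
```

```bash
python3 -c "
from h import *
status()"
```

```text
t 7.88 psi -33.81 barframe axis rel cm [-1.55 -8.  ] z 0.0655 Ftool [ 3.67  2.71 -1.43] Mz/.08 3.26 torque [-0.688 -0.227  0.009]
```

Call:
servo_tool(increments="-0.25 0.03 0 0.03 0; -0.25 0.03 0 0.03 0; 0 0 0 0 0")

```text
time_s: 8.25
eef_pos: [0.4939, -0.1606, 0.0655]
eef_rot: [0.0, 0.948, -0.319, 0.0]
wrist_force: [0.7, -4.4, 0.5]
opening: 0.001
```

```bash
python3 -c "
from h import *
status()
p,d=ctrl.camera('wrist');cv2.imwrite('pics/w8.png',cv2.resize(p[:200,80:360,::-1],None,fx=2,fy=2))
status()"
```

```text
t 8.25 psi -37.26 barframe axis rel cm [-1.52 -7.97] z 0.0655 Ftool [ 3.22  3.12 -0.45] Mz/.08 3.52 torque [-0.639 -0.251  0.073]
t 8.3 psi -37.25 barframe axis rel cm [-1.52 -7.97] z 0.0655 Ftool [ 3.94  3.57 -2.03] Mz/.08 3.91 torque [-0.67  -0.234  0.053]
```

View pics/w8.png

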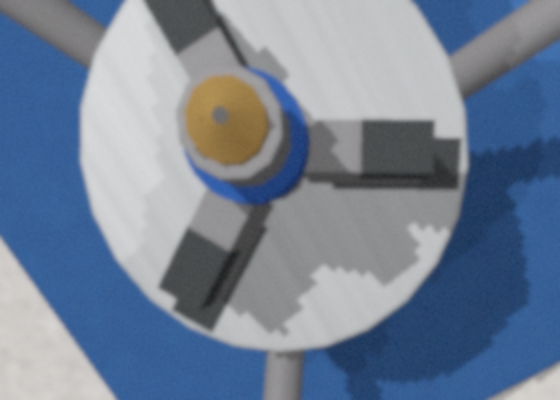

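Call:
servo_tool(increments="-0.24 0.06 0 0.03 0; -0.24 0.06 0 0.03 0; 0 0 0 0 0")

```text
time_s: 8.68
eef_pos: [0.4894, -0.1582, 0.0654]
eef_rot: [-0.0, 0.938, -0.348, 0.0]
wrist_force: [2.2, -4.1, 1.8]
opening: -0.004
```

```bash
python3 -c "
from h import *
status()"
```

```text
t 8.68 psi -40.71 barframe axis rel cm [-1.5  -7.97] z 0.0654 Ftool [ 4.33  1.64 -1.82] Mz/.08 3.7 torque [-0.515 -0.301 -0.024]
```

Call:
servo_tool(increments="-0.24 0.06 0 0.03 0; 0 0 0 0 0")

```text
time_s: 8.93
eef_pos: [0.4871, -0.1569, 0.0654]
eef_rot: [-0.0, 0.932, -0.362, 0.0]
wrist_force: [3.0, -2.6, 1.6]
opening: -0.003
```

```bash
python3 -c "
from h import *
status()"
```

```text
t 8.93 psi -42.48 barframe axis rel cm [-1.49 -7.98] z 0.0654 Ftool [ 3.92 -0.14 -1.62] Mz/.08 3.59 torque [-0.329 -0.443 -0.028]
```

Call:
servo_tool(increments="-0.24 0.06 0 0.03 0; 0 0 0 0 0")

```text
time_s: 9.18
eef_pos: [0.4848, -0.1557, 0.0653]
eef_rot: [-0.0, 0.927, -0.376, 0.0]
wrist_force: [4.0, -2.4, 2.3]
opening: 0.004
```

```bash
python3 -c "
from h import *
status()"
```

```text
t 9.18 psi -44.21 barframe axis rel cm [-1.48 -8.  ] z 0.0653 Ftool [ 4.59 -1.05 -2.34] Mz/.08 4.36 torque [-0.247 -0.629 -0.034]
```

Call:
servo_tool(increments="-0.24 0.05 0 0.03 0; 0 0 0 0 0; 0 0 0 0 0")

```text
time_s: 9.55
eef_pos: [0.4827, -0.1545, 0.0652]
eef_rot: [-0.0, 0.921, -0.39, -0.0]
wrist_force: [4.4, -2.7, 1.3]
opening: -0.006
```

```bash
python3 -c "
from h import *
status()"
```

```text
t 9.55 psi -45.87 barframe axis rel cm [-1.47 -8.02] z 0.0652 Ftool [ 4.97 -1.32 -1.26] Mz/.08 4.87 torque [-0.208 -0.537 -0.029]
```

Call:
servo_tool(increments="-0.24 0.05 0 0.03 0; 0 0 0 0 0; 0 0 0 0 0")

```text
time_s: 9.93
eef_pos: [0.4807, -0.1532, 0.0652]
eef_rot: [-0.0, 0.915, -0.404, -0.0]
wrist_force: [4.8, -1.0, 0.6]
opening: 0.001
```

```bash
python3 -c "
from h import *
status()
p,d=ctrl.camera('wrist');cv2.imwrite('pics/w9.png',cv2.resize(p[:200,80:360,::-1],None,fx=2,fy=2))
status()"
```

```text
t 9.93 psi -47.6 barframe axis rel cm [-1.49 -8.03] z 0.0652 Ftool [ 3.97 -2.82 -0.57] Mz/.08 3.71 torque [-0.189 -0.648 -0.064]
t 9.97 psi -47.6 barframe axis rel cm [-1.49 -8.03] z 0.0652 Ftool [ 4.46 -2.69 -1.54] Mz/.08 4.17 torque [-0.193 -0.619 -0.065]
```

View pics/w9.png

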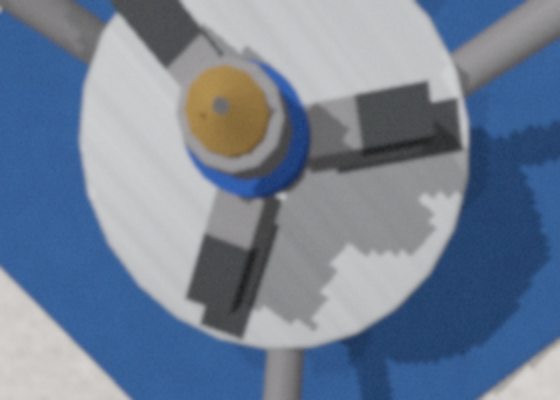

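Call:
servo_tool(increments="-0.24 0.03 0 0.03 0; 0 0 0 0 0; 0 0 0 0 0")

```text
time_s: 10.35
eef_pos: [0.4788, -0.1517, 0.0652]
eef_rot: [0.0, 0.909, -0.417, -0.0]
wrist_force: [3.6, -1.3, 0.5]
opening: 0.004
```

```bash
python3 -c "
from h import *
status()"
```

```text
t 10.35 psi -49.32 barframe axis rel cm [-1.5  -8.03] z 0.0652 Ftool [ 3.35 -1.83 -0.47] Mz/.08 2.9 torque [-0.317 -0.602 -0.064]
```

Call:
servo_tool(increments="-0.24 0.03 0 0.03 0; 0 0 0 0 0; 0 0 0 0 0")

```text
time_s: 10.72
eef_pos: [0.477, -0.1502, 0.0652]
eef_rot: [0.0, 0.902, -0.431, -0.0]
wrist_force: [4.2, -1.9, 0.6]
opening: -0.0
```

```bash
python3 -c "
from h import *
status()"
```

```text
t 10.72 psi -51.04 barframe axis rel cm [-1.5  -8.03] z 0.0652 Ftool [ 4.17 -2.08 -0.6 ] Mz/.08 4.55 torque [-0.439 -0.588 -0.002]
```

Call:
servo_tool(increments="-0.24 0.03 0 0.03 0; 0 0 0 0 0; 0 0 0 0 0")

```text
time_s: 11.1
eef_pos: [0.4753, -0.1486, 0.0653]
eef_rot: [0.0, 0.896, -0.444, -0.0]
wrist_force: [3.2, -3.3, 0.7]
opening: 0.002
```

```bash
python3 -c "
from h import *
status()"
```

```text
t 11.1 psi -52.77 barframe axis rel cm [-1.51 -8.02] z 0.0653 Ftool [ 4.59 -0.56 -0.71] Mz/.08 4.36 torque [-0.566 -0.465 -0.028]
```

Call:
servo_tool(increments="-0.24 0.04 0 0.03 0; 0 0 0 0 0; 0 0 0 0 0")

```text
time_s: 11.48
eef_pos: [0.4735, -0.1469, 0.0652]
eef_rot: [0.0, 0.889, -0.458, -0.0]
wrist_force: [3.1, -4.2, -0.1]
opening: 0.003
```

```bash
python3 -c "
from h import *
status()"
```

```text
t 11.47 psi -54.49 barframe axis rel cm [-1.51 -8.02] z 0.0652 Ftool [ 5.22 -0.09  0.12] Mz/.08 5.65 torque [-0.706 -0.426  0.032]
```

Call:
servo_tool(increments="-0.24 0.04 0 0.03 0; 0 0 0 0 0; 0 0 0 0 0")

```text
time_s: 11.85
eef_pos: [0.4718, -0.1453, 0.0653]
eef_rot: [0.0, 0.882, -0.471, 0.0]
wrist_force: [3.5, -4.5, 0.1]
opening: -0.001
```

```bash
python3 -c "
from h import *
status()
p,d=ctrl.camera('wrist');cv2.imwrite('pics/w10.png',cv2.resize(p[:230,80:360,::-1],None,fx=2,fy=2))
status()"
```

```text
t 11.85 psi -56.2 barframe axis rel cm [-1.52 -8.02] z 0.0653 Ftool [ 5.67 -0.44 -0.1 ] Mz/.08 5.19 torque [-0.697 -0.46  -0.046]
t 11.9 psi -56.2 barframe axis rel cm [-1.52 -8.02] z 0.0653 Ftool [5.14 0.   0.4 ] Mz/.08 4.43 torque [-0.633 -0.476 -0.058]
```

View pics/w10.png

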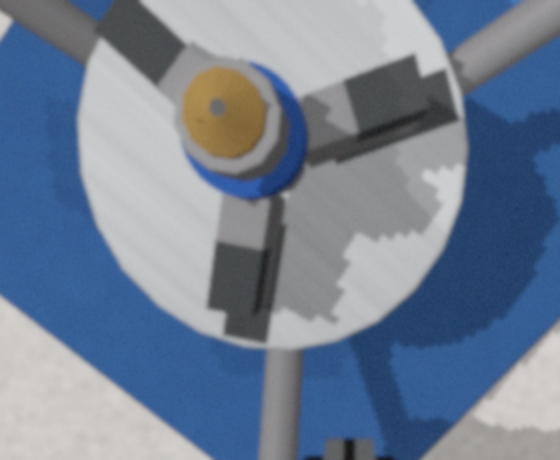

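Call:
servo_tool(increments="-0.2 0.03 0 0.025 0; 0 0 0 0 0")

```text
time_s: 12.15
eef_pos: [0.4704, -0.1439, 0.0653]
eef_rot: [0.0, 0.876, -0.482, 0.0]
wrist_force: [3.3, -4.7, -1.0]
opening: 0.001
```

```bash
cat >> h.py <<'E'
def stat3():
    status();
    for i in range(2): ctrl.camera("wrist");status()
E
python3 -c "
from h import *
stat3()"
```

```text
t 12.15 psi -57.65 barframe axis rel cm [-1.53 -8.02] z 0.0653 Ftool [ 5.76 -0.26  1.01] Mz/.08 5.78 torque [-0.756 -0.466 -0.004]
t 12.2 psi -57.64 barframe axis rel cm [-1.53 -8.02] z 0.0653 Ftool [6.38 1.3  0.77] Mz/.08 6.31 torque [-0.783 -0.44   0.013]
t 12.25 psi -57.64 barframe axis rel cm [-1.53 -8.03] z 0.0652 Ftool [ 6.19  0.38 -0.25] Mz/.08 6.34 torque [-0.74  -0.403  0.017]
```

Call:
servo_tool(increments="-0.2 0.03 0 0.025 0; 0 0 0 0 0")

```text
time_s: 12.5
eef_pos: [0.4691, -0.1425, 0.0653]
eef_rot: [0.0, 0.87, -0.493, 0.0]
wrist_force: [2.5, -5.4, -1.1]
opening: 0.002
```

```bash
python3 -c "
from h import *
stat3()"
```

```text
t 12.5 psi -59.08 barframe axis rel cm [-1.54 -8.03] z 0.0653 Ftool [5.94 0.68 1.14] Mz/.08 5.57 torque [-0.849 -0.435 -0.02 ]
t 12.55 psi -59.07 barframe axis rel cm [-1.54 -8.03] z 0.0653 Ftool [6.26 0.68 0.65] Mz/.08 5.95 torque [-0.802 -0.419 -0.016]
t 12.6 psi -59.07 barframe axis rel cm [-1.54 -8.02] z 0.0653 Ftool [5.76 0.43 0.63] Mz/.08 5.41 torque [-0.833 -0.383 -0.023]
```

Call:
servo_tool(increments="-0.2 0.03 0 0.025 0; 0 0 0 0 0")

```text
time_s: 12.85
eef_pos: [0.4678, -0.141, 0.0653]
eef_rot: [0.0, 0.864, -0.504, 0.0]
wrist_force: [2.4, -5.2, -1.2]
opening: -0.002
```

```bash
python3 -c "
from h import *
stat3()"
```

```text
t 12.85 psi -60.51 barframe axis rel cm [-1.55 -8.02] z 0.0653 Ftool [5.69 0.42 1.17] Mz/.08 5.71 torque [-0.905 -0.372  0.007]
t 12.9 psi -60.5 barframe axis rel cm [-1.55 -8.02] z 0.0653 Ftool [7.12 1.52 0.86] Mz/.08 6.66 torque [-0.959 -0.342 -0.016]
t 12.95 psi -60.5 barframe axis rel cm [-1.55 -8.03] z 0.0653 Ftool [6.22 1.11 0.34] Mz/.08 5.32 torque [-0.864 -0.389 -0.056]
```

Call:
servo_tool(increments="-0.2 0.03 0 0.025 0; 0 0 0 0 0")

```text
time_s: 13.2
eef_pos: [0.4665, -0.1395, 0.0653]
eef_rot: [0.001, 0.857, -0.515, 0.0]
wrist_force: [3.1, -5.9, -0.7]
opening: -0.004
```

```bash
python3 -c "
from h import *
stat3()"
```

```text
t 13.2 psi -61.95 barframe axis rel cm [-1.55 -8.03] z 0.0653 Ftool [6.7  0.01 0.75] Mz/.08 7.17 torque [-1.014 -0.402  0.036]
t 13.25 psi -61.93 barframe axis rel cm [-1.55 -8.03] z 0.0653 Ftool [6.15 1.34 0.35] Mz/.08 5.58 torque [-0.974 -0.339 -0.027]
t 13.3 psi -61.93 barframe axis rel cm [-1.56 -8.02] z 0.0653 Ftool [6.35 0.78 0.44] Mz/.08 6.66 torque [-0.942 -0.37   0.036]
```

Call:
servo_tool(increments="-0.2 0.03 0 0.025 0; 0 0 0 0 0")

```text
time_s: 13.55
eef_pos: [0.4652, -0.1379, 0.0653]
eef_rot: [0.001, 0.851, -0.525, 0.0]
wrist_force: [3.0, -7.1, -0.0]
opening: -0.001
```

```bash
python3 -c "
from h import *
stat3()"
```

```text
t 13.55 psi -63.37 barframe axis rel cm [-1.56 -8.02] z 0.0653 Ftool [7.73 0.48 0.05] Mz/.08 7.85 torque [-1.052 -0.343  0.015]
t 13.6 psi -63.36 barframe axis rel cm [-1.56 -8.03] z 0.0653 Ftool [ 7.22 -0.16  0.31] Mz/.08 7.37 torque [-1.023 -0.332  0.008]
t 13.65 psi -63.36 barframe axis rel cm [-1.56 -8.02] z 0.0653 Ftool [7.36 1.79 0.57] Mz/.08 7.22 torque [-1.009 -0.296  0.015]
```

Stiffening now, at about 7.3 N. I'll keep stepping.

Call:
servo_tool(increments="-0.2 0.03 0 0.025 0; 0 0 0 0 0")

```text
time_s: 13.9
eef_pos: [0.4641, -0.1363, 0.0653]
eef_rot: [0.001, 0.844, -0.536, 0.0]
wrist_force: [1.4, -6.9, 0.2]
opening: -0.001
```

```bash
python3 -c "
from h import *
stat3()"
```

```text
t 13.9 psi -64.8 barframe axis rel cm [-1.57 -8.02] z 0.0653 Ftool [ 6.87  1.68 -0.18] Mz/.08 6.46 torque [-1.073 -0.336 -0.008]
t 13.95 psi -64.79 barframe axis rel cm [-1.57 -8.03] z 0.0653 Ftool [7.71 1.93 0.91] Mz/.08 7.74 torque [-1.153 -0.323  0.031]
t 14.0 psi -64.79 barframe axis rel cm [-1.57 -8.03] z 0.0653 Ftool [7.18 1.03 0.55] Mz/.08 7.09 torque [-1.076 -0.306  0.007]
```

Call:
servo_tool(increments="-0.2 0.03 0 0.025 0; 0 0 0 0 0")

```text
time_s: 14.25
eef_pos: [0.4629, -0.1348, 0.0653]
eef_rot: [0.001, 0.838, -0.546, 0.0]
wrist_force: [2.0, -7.6, -1.1]
opening: -0.0
```

```bash
python3 -c "
from h import *
stat3()"
```

```text
t 14.25 psi -66.23 barframe axis rel cm [-1.57 -8.03] z 0.0653 Ftool [7.73 1.22 1.08] Mz/.08 7.28 torque [-1.123 -0.273 -0.019]
t 14.3 psi -66.22 barframe axis rel cm [-1.57 -8.02] z 0.0653 Ftool [7.33 1.26 0.38] Mz/.08 7.9 torque [-1.133 -0.296  0.064]
t 14.35 psi -66.22 barframe axis rel cm [-1.57 -8.03] z 0.0653 Ftool [8.02 1.54 0.22] Mz/.08 8.52 torque [-1.133 -0.242  0.062]
```

```bash
python3 -c "
from h import *
o=ctrl.get_obs();P=pose('wrist',o)
p,d=ctrl.camera('wrist');cv2.imwrite('pics/w11.png',cv2.resize(p[:,:,::-1],None,fx=1.5,fy=1.5))
for c,a,l in blobs(red(p),20): print(c,onz(P,*c,.085).round(4))
p,d=ctrl.camera('top');P=pose('top');cv2.imwrite('pics/t11.png',cv2.resize(p[120:240,260:370,::-1],None,fx=5,fy=5,interpolation=2))
for c,a,l in blobs(red(p),6): 
  X=onz(P,*c,.085);print(c,X.round(4),np.degrees(np.arctan2(X[1]+.0885,X[0]-.53)))
"
```

```text
[320.  115.5] [ 0.7457 -0.123   0.085 ] -9.086095755317507
[332.6 157.9] [ 0.6134 -0.1533  0.085 ] -37.826901651490736
[276.7 181.9] [0.5449 0.0141 0.085 ] 81.74994641156766
[ 83.8 249.9] [0.3617 0.564  0.085 ] 104.46291349794026
```

View pics/w11.png

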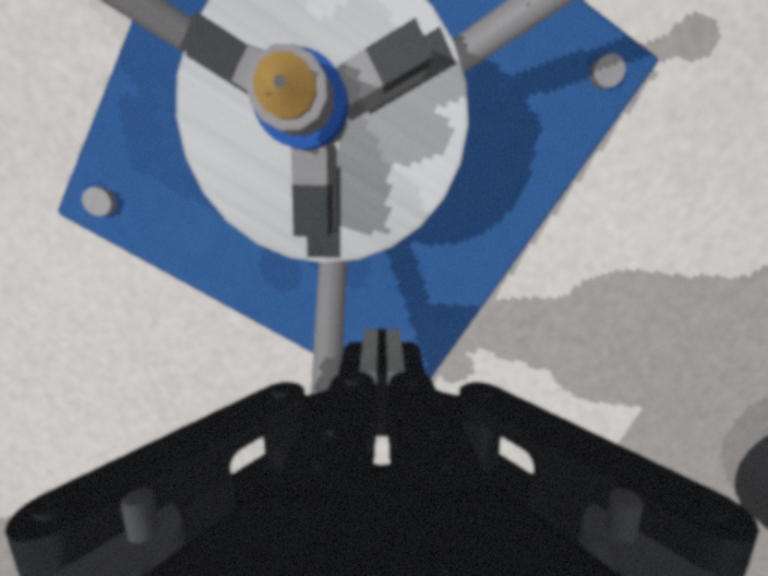

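View pics/t11.png

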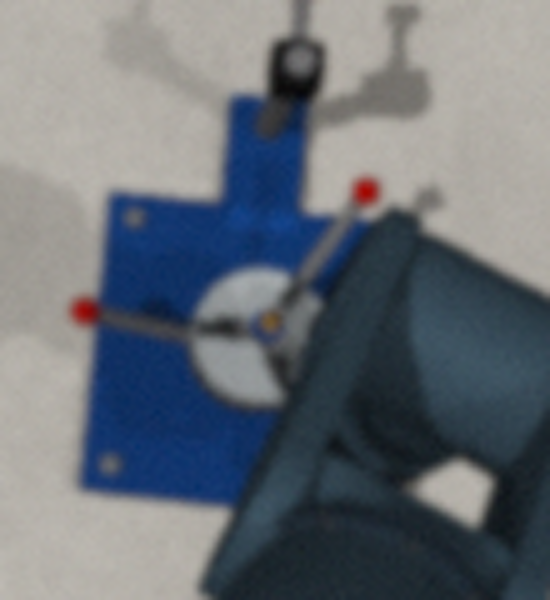

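```bash
python3 -c "
from h import *
z=np.load('scene0.npz')['p'];a=cv2.resize(z[235:305,355:425,::-1],None,fx=5,fy=5,interpolation=2)
z=ctrl.camera('scene')[0];b=cv2.resize(z[140:230,160:250,::-1],(350,350),interpolation=2)
cv2.imwrite('pics/s12.png',np.hstack([a,b]))
status()
"
```

```text
t 14.5 psi -66.22 barframe axis rel cm [-1.57 -8.03] z 0.0653 Ftool [7.42 0.76 0.16] Mz/.08 7.1 torque [-1.118 -0.173 -0.016]
```

View pics/s12.png

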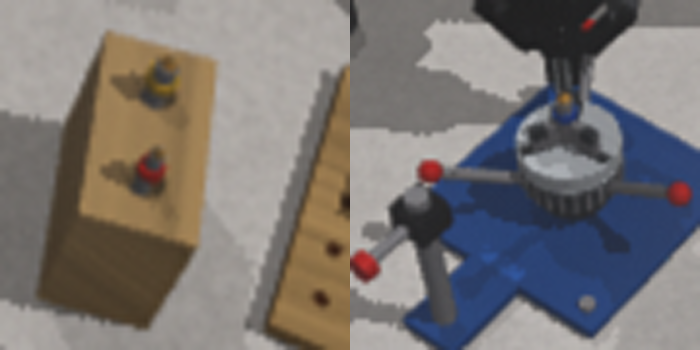

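Confirmed: yellow and red are in the stand and blue is in the chuck. I'll continue by force.

Call:
servo_tool(increments="-0.2 0.04 0 0.025 0; 0 0 0 0 0")

```text
time_s: 14.75
eef_pos: [0.4618, -0.1331, 0.0653]
eef_rot: [0.001, 0.831, -0.557, 0.0]
wrist_force: [2.1, -7.7, -1.8]
opening: -0.002
```

```bash
python3 -c "
from h import *
stat3()"
```

```text
t 14.75 psi -67.67 barframe axis rel cm [-1.58 -8.03] z 0.0653 Ftool [7.91 1.03 1.77] Mz/.08 7.99 torque [-1.189 -0.292  0.02 ]
t 14.8 psi -67.66 barframe axis rel cm [-1.58 -8.03] z 0.0653 Ftool [7.38 1.23 1.42] Mz/.08 7.97 torque [-1.165 -0.281  0.064]
t 14.85 psi -67.65 barframe axis rel cm [-1.58 -8.03] z 0.0653 Ftool [7.54 1.07 0.97] Mz/.08 7.31 torque [-1.192 -0.251 -0.003]
```

Call:
servo_tool(increments="-0.2 0.04 0 0.025 0; 0 0 0 0 0")

```text
time_s: 15.1
eef_pos: [0.4607, -0.1315, 0.0653]
eef_rot: [0.001, 0.824, -0.567, 0.0]
wrist_force: [2.2, -7.7, -1.1]
opening: -0.002
```

```bash
python3 -c "
from h import *
stat3()"
```

```text
t 15.1 psi -69.1 barframe axis rel cm [-1.59 -8.03] z 0.0653 Ftool [7.96 0.64 1.09] Mz/.08 8.27 torque [-1.18  -0.266  0.033]
t 15.15 psi -69.09 barframe axis rel cm [-1.59 -8.03] z 0.0653 Ftool [7.91 1.16 2.87] Mz/.08 7.57 torque [-1.183 -0.267 -0.011]
t 15.2 psi -69.09 barframe axis rel cm [-1.58 -8.03] z 0.0653 Ftool [7.97 1.46 0.74] Mz/.08 7.7 torque [-1.259e+00 -2.760e-01 -1.000e-03]
```

```bash
python3 -c "
from h import *
o=ctrl.get_obs();P=pose('wrist',o)
p,d=ctrl.camera('wrist');v=p[0:190,90:340,::-1];cv2.imwrite('pics/w13.png',cv2.resize(v,None,fx=3,fy=3,interpolation=2))
np.savez('w13.npz',p=p,d=d)
# face-frame: rectified depth map of heights around axis
vv,uu=np.mgrid[0:190,90:340]
M,r,t=P
dirs=np.stack([uu,vv,np.ones_like(uu)],-1)@np.linalg.inv(M).T
X=(dirs*d[0:190,90:340,None])@r.T+t
k=(X[...,2]>.093)&(X[...,2]<.100)
Y=X[k][:,:2]-AX;rad=np.hypot(*Y.T);an=np.degrees(np.arctan2(Y[:,1],Y[:,0]))
h=np.histogram(an,bins=36,range=(-180,180));print(h[0])
np.save('jaw.npy',np.c_[Y,rad,an])
for a in range(-180,180,10):
  s=(an>=a)&(an<a+10)
  if s.sum()>20: print(a,s.sum(),np.percentile(rad[s],[2,50,98]).round(4))
print(d[20:60:10,170:210:10])
"
```

```text
[ 84 420 511 346  77  12   0   0   0   0   0   0  82 603 739 409  40   0
   0   0   0   0   0   0 107 590 577  65   0   0   0   0   0   0   0   6]
-180 84 [0.0082 0.0108 0.0162]
-170 420 [0.0086 0.0184 0.0271]
-160 511 [0.0086 0.0199 0.0271]
-150 346 [0.0084 0.0168 0.027 ]
-140 77 [0.008  0.0105 0.014 ]
-60 82 [0.0095 0.0118 0.0151]
-50 603 [0.0104 0.0203 0.029 ]
-40 739 [0.0109 0.0221 0.0292]
-30 409 [0.0111 0.0186 0.0288]
-20 40 [0.0111 0.0125 0.015 ]
60 107 [0.0151 0.0178 0.0234]
70 590 [0.0149 0.0227 0.0287]
80 577 [0.0145 0.0224 0.0285]
90 65 [0.0131 0.0163 0.0214]
[[0.10310195 0.10291455 0.10191825 0.1002418 ]
 [0.10318129 0.06613864 0.06493213 0.10302894]
 [0.06641877 0.06356484 0.06421885 0.06380041]
 [0.06469067 0.06341133 0.06398132 0.06363988]]
```

View pics/w13.png

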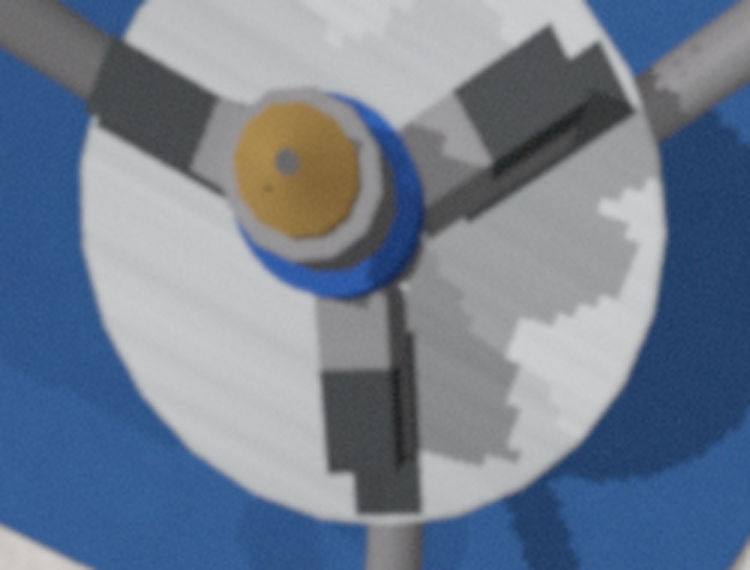

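Call:
servo_tool(increments="-0.2 0.04 0 0.025 0; 0 0 0 0 0")

```text
time_s: 15.5
eef_pos: [0.4596, -0.1298, 0.0653]
eef_rot: [0.001, 0.816, -0.577, 0.0]
wrist_force: [1.5, -7.9, -0.9]
opening: -0.003
```

```bash
python3 -c "
from h import *
stat3()"
```

```text
t 15.5 psi -70.53 barframe axis rel cm [-1.6  -8.03] z 0.0653 Ftool [7.95 1.26 0.87] Mz/.08 7.47 torque [-1.238 -0.315 -0.021]
t 15.55 psi -70.52 barframe axis rel cm [-1.59 -8.03] z 0.0653 Ftool [7.89 2.02 1.11] Mz/.08 7.23 torque [-1.265 -0.262 -0.023]
t 15.6 psi -70.52 barframe axis rel cm [-1.59 -8.03] z 0.0653 Ftool [7.84 1.15 1.44] Mz/.08 7.41 torque [-1.19  -0.299 -0.018]
```

Call:
servo_tool(increments="-0.2 0.04 0 0.025 0; 0 0 0 0 0")

```text
time_s: 15.85
eef_pos: [0.4586, -0.1281, 0.0653]
eef_rot: [0.001, 0.809, -0.588, 0.0]
wrist_force: [1.7, -8.6, -0.8]
opening: -0.002
```

```bash
python3 -c "
from h import *
stat3()
p,d=ctrl.camera('top');P=pose('top')
for c,a,l in blobs(red(p),6): 
  X=onz(P,*c,.085);print(c,X.round(4),np.degrees(np.arctan2(X[1]+.0885,X[0]-.53)))
"
```

```text
t 15.85 psi -71.96 barframe axis rel cm [-1.6  -8.03] z 0.0653 Ftool [8.67 1.05 0.83] Mz/.08 8.44 torque [-1.297 -0.342 -0.004]
t 15.9 psi -71.95 barframe axis rel cm [-1.6  -8.03] z 0.0653 Ftool [8.45 0.77 1.12] Mz/.08 8.65 torque [-1.27  -0.269  0.025]
t 15.95 psi -71.95 barframe axis rel cm [-1.6  -8.03] z 0.0653 Ftool [8.49 0.36 0.84] Mz/.08 8.02 torque [-1.26  -0.325 -0.035]
[319.9 115.6] [ 0.7454 -0.1227  0.085 ] -9.016495299372012
[335.4 160.1] [ 0.6066 -0.1612  0.085 ] -43.4986790133705
[277.2 178.5] [0.555  0.0123 0.085 ] 76.0884745696959
[ 83.8 250. ] [0.3614 0.564  0.085 ] 104.48620834843301
```

Call:
servo_tool(increments="-0.2 0.04 0 0.025 0; -0.2 0.04 0 0.025 0; 0 0 0 0 0")

```text
time_s: 16.38
eef_pos: [0.4567, -0.1246, 0.0653]
eef_rot: [0.001, 0.794, -0.608, 0.001]
wrist_force: [2.0, -9.2, -2.1]
opening: 0.007
```

```bash
python3 -c "
from h import *
stat3()"
```

```text
t 16.38 psi -74.82 barframe axis rel cm [-1.61 -8.04] z 0.0653 Ftool [9.42 0.44 2.08] Mz/.08 9.8 torque [-1.353 -0.325  0.034]
t 16.43 psi -74.81 barframe axis rel cm [-1.61 -8.03] z 0.0653 Ftool [9.83 0.12 1.69] Mz/.08 9.69 torque [-1.374 -0.343 -0.013]
t 16.48 psi -74.81 barframe axis rel cm [-1.61 -8.03] z 0.0653 Ftool [ 7.99 -0.3   2.54] Mz/.08 7.75 torque [-1.356 -0.311 -0.027]
```

Call:
servo_tool(increments="-0.2 0.04 0 0.025 0; -0.2 0.04 0 0.025 0; 0 0 0 0 0")

```text
time_s: 16.85
eef_pos: [0.4549, -0.121, 0.0653]
eef_rot: [0.001, 0.779, -0.627, 0.001]
wrist_force: [2.2, -9.8, -2.4]
opening: 0.001
```

```bash
python3 -c "
from h import *
stat3()
p,d=ctrl.camera('wrist');v=p[0:190,90:340,::-1];cv2.imwrite('pics/w14.png',cv2.resize(v,None,fx=3,fy=3,interpolation=2))
"
```

```text
t 16.85 psi -77.69 barframe axis rel cm [-1.63 -8.04] z 0.0653 Ftool [10.08 -0.03  2.42] Mz/.08 10.76 torque [-1.42  -0.359  0.05 ]
t 16.9 psi -77.68 barframe axis rel cm [-1.63 -8.04] z 0.0653 Ftool [8.28 1.06 1.63] Mz/.08 7.94 torque [-1.49  -0.352 -0.013]
t 16.95 psi -77.68 barframe axis rel cm [-1.63 -8.04] z 0.0653 Ftool [ 9.97 -0.32  1.82] Mz/.08 10.09 torque [-1.45e+00 -3.48e-01  1.00e-03]
```

View pics/w14.png

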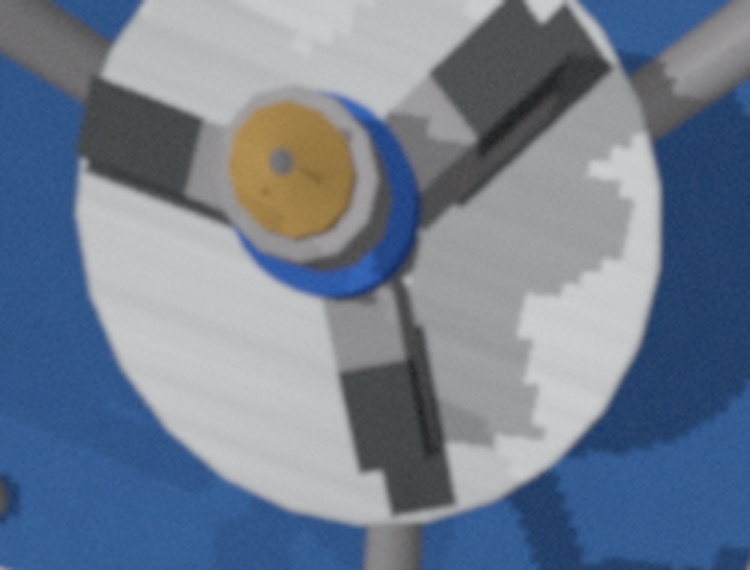

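Call:
servo_tool(increments="-0.2 0.04 0 0.025 0; -0.2 0.04 0 0.025 0; 0 0 0 0 0")

```text
time_s: 17.38
eef_pos: [0.4534, -0.1174, 0.0653]
eef_rot: [0.001, 0.763, -0.647, 0.001]
wrist_force: [2.1, -10.1, -1.6]
opening: 0.001
```

```bash
python3 -c "
from h import *
stat3()"
```

```text
t 17.38 psi -80.56 barframe axis rel cm [-1.64 -8.04] z 0.0653 Ftool [10.27 -0.42  1.61] Mz/.08 10.46 torque [-1.494 -0.336  0.004]
t 17.43 psi -80.54 barframe axis rel cm [-1.64 -8.04] z 0.0653 Ftool [ 9.89 -0.62  3.01] Mz/.08 10.09 torque [-1.439e+00 -2.860e-01  1.000e-03]
t 17.48 psi -80.54 barframe axis rel cm [-1.64 -8.04] z 0.0654 Ftool [10.05 -0.63  0.89] Mz/.08 9.84 torque [-1.509 -0.327 -0.032]
```

Call:
servo_tool(increments="-0.2 0.04 0 0.025 0; -0.2 0.04 0 0.025 0; 0 0 0 0 0")

```text
time_s: 17.85
eef_pos: [0.452, -0.1137, 0.0653]
eef_rot: [0.001, 0.747, -0.665, 0.001]
wrist_force: [2.2, -11.0, -2.1]
opening: -0.004
```

```bash
python3 -c "
from h import *
stat3()"
```

```text
t 17.85 psi -83.42 barframe axis rel cm [-1.66 -8.05] z 0.0653 Ftool [11.21 -0.93  2.1 ] Mz/.08 11.62 torque [-1.643 -0.296  0.012]
t 17.9 psi -83.41 barframe axis rel cm [-1.66 -8.04] z 0.0653 Ftool [10.18 -1.28  2.57] Mz/.08 10.28 torque [-1.577 -0.336 -0.018]
t 17.95 psi -83.41 barframe axis rel cm [-1.65 -8.05] z 0.0653 Ftool [10.48 -0.59  2.69] Mz/.08 11.05 torque [-1.567 -0.32   0.03 ]
```

Call:
servo_tool(increments="-0.2 0.04 0 0.025 0; -0.2 0.04 0 0.025 0; 0 0 0 0 0")

```text
time_s: 18.32
eef_pos: [0.4508, -0.1099, 0.0653]
eef_rot: [0.001, 0.73, -0.684, 0.001]
wrist_force: [2.5, -11.6, -2.7]
opening: -0.0
```

```bash
python3 -c "
from h import *
stat3()
o=ctrl.get_obs();P=pose('wrist',o)
p,d=ctrl.camera('wrist')
vv,uu=np.mgrid[0:190,90:340]
M,r,t=P
dirs=np.stack([uu,vv,np.ones_like(uu)],-1)@np.linalg.inv(M).T
X=(dirs*d[0:190,90:340,None])@r.T+t
k=(X[...,2]>.093)&(X[...,2]<.100)
Y=X[k][:,:2]-AX;rad=np.hypot(*Y.T);an=np.degrees(np.arctan2(Y[:,1],Y[:,0]))
for a in range(-180,180,10):
  s=(an>=a)&(an<a+10)
  if s.sum()>100: print(a,s.sum(),np.percentile(rad[s],[2,50,98]).round(4))
k=(X[...,2]>.112)&(X[...,2]<.130);C=X[k];print('cutter top',C.mean(0)-[*AX,0],C.min(0),C.max(0))
k=(X[...,2]>.073)&(X[...,2]<.077);(c,rr)=cv2.minEnclosingCircle(X[k][:,:2].astype(np.float32));print('head',c,rr)
cv2.imwrite('pics/w15.png',cv2.resize(p[0:190,90:340,::-1],None,fx=3,fy=3,interpolation=2))
"
```

```text
t 18.32 psi -86.28 barframe axis rel cm [-1.67 -8.05] z 0.0653 Ftool [11.69 -1.71  2.72] Mz/.08 12.1 torque [-1.655 -0.295 -0.002]
t 18.38 psi -86.27 barframe axis rel cm [-1.67 -8.05] z 0.0653 Ftool [12.15  0.45  2.4 ] Mz/.08 11.43 torque [-1.69  -0.333 -0.057]
t 18.43 psi -86.27 barframe axis rel cm [-1.67 -8.05] z 0.0653 Ftool [11.03 -0.45  2.72] Mz/.08 11.37 torque [-1.663 -0.278  0.014]
-170 422 [0.0084 0.0184 0.0269]
-160 504 [0.0085 0.0196 0.0269]
-150 336 [0.0084 0.0166 0.0266]
-50 625 [0.0107 0.0203 0.0287]
-40 645 [0.0113 0.0211 0.028 ]
-30 351 [0.0115 0.0179 0.0247]
60 106 [0.0146 0.0174 0.023 ]
70 554 [0.0145 0.0222 0.0285]
80 576 [0.0131 0.0219 0.0283]
90 105 [0.012  0.0158 0.0219]
cutter top [ 0.00066047 -0.0006682   0.1182044 ] [ 0.5241268  -0.09489542  0.11200642] [ 0.53801037 -0.08075409  0.12319792]
head (0.5308563113212585, -0.08778497576713562) 0.040019821375608444
```

View pics/w15.png

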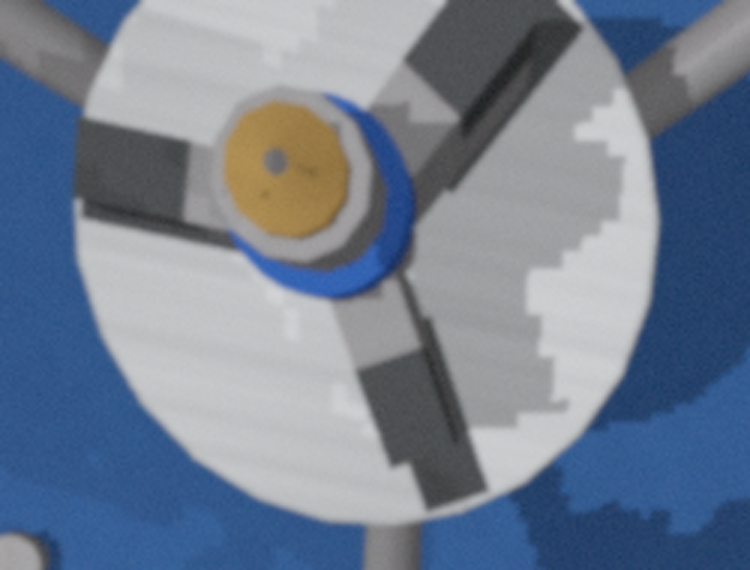

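About 11.6 N with the jaws no longer moving. The cutter top is within 1 mm of the axis, and the head circle fits a 40 mm radius as it should. I'll back off now.

Call:
servo_tool(increments="0.3 0 0 0 0; 0.4 0 0 0 0; 0.5 0 0 0 0; 0.4 0 0 0 0; 0 0 0 0 0; 0 0 -1 0 0; 0 0 -3 0 0; 0 0 -4 0 0; 0 0 -4 0 0; 0 0 -3 0 0")

```text
time_s: 19.73
eef_pos: [0.4515, -0.1236, 0.2169]
eef_rot: [-0.0, 0.73, -0.684, -0.0]
wrist_force: [0.2, -0.7, 0.1]
opening: 0.002
```

```bash
python3 -c "
from h import *
status()
p,d=ctrl.camera('wrist');cv2.imwrite('pics/w16.png',p[:,:,::-1])
p,d=ctrl.camera('top');P=pose('top')
for c,a,l in blobs(red(p),6): 
  X=onz(P,*c,.085);print(c,X.round(4),np.degrees(np.arctan2(X[1]+.0885,X[0]-.53)))
"
```

```text
t 19.73 psi -86.27 barframe axis rel cm [-3.04 -8.06] z 0.2169 Ftool [ 0.68 -0.2  -0.06] Mz/.08 0.55 torque [-0.011 -0.006 -0.017]
[320.  115.5] [ 0.7457 -0.123   0.085 ] -9.086095755317507
[334.  158.7] [ 0.6109 -0.1573  0.085 ] -40.364604912579004
[276.6 180.4] [0.5494 0.0143 0.085 ] 79.33664624699071
[326.1 219. ] [ 0.433  -0.1241  0.085 ] -159.86690874054202
[ 83.6 250. ] [0.3614 0.5645 0.085 ] 104.47318608921178
```

View pics/w16.png

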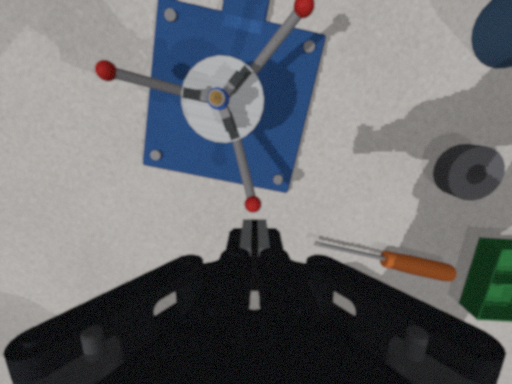

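The ring sprang back when released: the bar now sits at about -160° against -176° while pushed. I'll check whether it is still creeping.

Call:
servo_tool(increments="0 0 0 0 0; 0 0 0 0 0; 0 0 0 0 0; 0 0 0 0 0; 0 0 0 0 0; 0 0 0 0 0; 0 0 0 0 0; 0 0 0 0 0")

```text
time_s: 20.82
eef_pos: [0.4519, -0.1242, 0.2153]
eef_rot: [-0.0, 0.73, -0.684, 0.0]
wrist_force: [-0.7, 0.2, 0.8]
opening: -0.002
```

```bash
cat >> h.py <<'E'
def balls():
    p,d=ctrl.camera('top');P=pose('top');A=[]
    for c,a,l in blobs(red(p),6):
        X=onz(P,*c,.085);rr=np.hypot(X[0]-.5305,X[1]+.089)
        if .09<rr<.12: A.append(np.degrees(np.arctan2(X[1]+.089,X[0]-.5305)))
    print("balls",np.round(A,2),"mod120",np.round(np.mod(A,120),2));return p
E
python3 -c "
from h import *
balls()
p,d=ctrl.camera('wrist');cv2.imwrite('pics/w17.png',cv2.resize(p[40:160,150:290,::-1],None,fx=5,fy=5,interpolation=2))
o=ctrl.get_obs();P=pose('wrist',o)
for c,a,l in blobs(red(p),20):
    X=onz(P,*c,.085);print(c,X.round(4),np.degrees(np.arctan2(X[1]-AX[1],X[0]-AX[0]))%120)
vv,uu=np.mgrid[0:190,90:340]
M,r,t=P
dirs=np.stack([uu,vv,np.ones_like(uu)],-1)@np.linalg.inv(M).T
X=(dirs*d[0:190,90:340,None])@r.T+t
k=(X[...,2]>.093)&(X[...,2]<.100)
Y=X[k][:,:2]-AX;rad=np.hypot(*Y.T);an=np.degrees(np.arctan2(Y[:,1],Y[:,0]))
for a in range(-180,180,10):
  s=(an>=a)&(an<a+10)
  if s.sum()>40: print(a,s.sum(),np.percentile(rad[s],[2,50,98]).round(4))
"
```

```text
balls [ -40.33   79.66 -160.35] mod120 [79.67 79.66 79.65]
[302.6   7.1] [ 0.6099 -0.1553  0.085 ] 79.91133540184205
[102.3  69.8] [0.5498 0.0173 0.085 ] 79.37822686047078
[251.7 204.3] [ 0.4323 -0.1235  0.085 ] 79.96951298201091
-170 67 [0.009  0.0189 0.0274]
-160 76 [0.0095 0.0203 0.0275]
-150 54 [0.0087 0.0169 0.0266]
-50 106 [0.0106 0.0227 0.1072]
-40 118 [0.0108 0.0238 0.1057]
-30 48 [0.0104 0.0182 0.0284]
70 118 [0.0119 0.0244 0.1089]
80 98 [0.0122 0.023  0.1076]
```

View pics/w17.png

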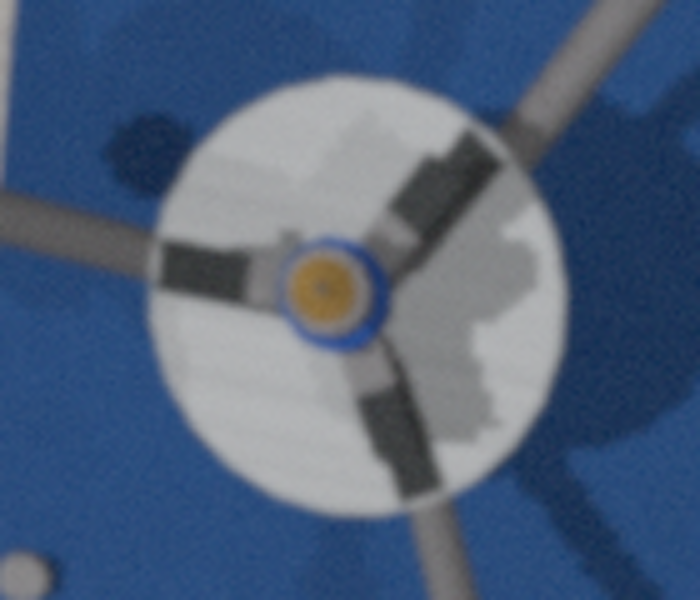

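The ring is stable at that angle: 1.3 s later the bar hadn't moved. The remaining wind equals the ring's own friction, which is what a push above twice 4.5 N should leave. Next I'll take the arm clear and check the whole scene.

Call:
servo_tool(increments="0 0 -3 0 0; 0 0 -4 0 0; -2 0 -3 0 0; -4 0 0 0 0; -5 0 0 0 0; -5 0 0 0 0; -5 0 0 0 0; -4 0 0 0 0; -2 0 0 0 0; 0 0 0 0 0")

```text
time_s: 22.18
eef_pos: [0.4341, 0.1463, 0.3153]
eef_rot: [-0.0, 0.731, -0.683, -0.0]
wrist_force: [-0.6, -0.5, 0.7]
opening: 0.002
```

```bash
python3 -c "
from h import *
status()
p=balls();cv2.imwrite('pics/t18.png',p[:,:,::-1])
p=ctrl.camera('scene')[0]
cv2.imwrite('pics/s18.png',np.hstack([cv2.resize(p[:,:,::-1],(450,338)),cv2.resize(p[140:230,160:250,::-1],(338,338),interpolation=2)]))
"
```

```text
t 22.18 psi -86.13 barframe axis rel cm [24.03 -7.99] z 0.3153 Ftool [ 0.41  0.62 -0.71] Mz/.08 2.49 torque [-0.03  -0.018  0.018]
balls [ -39.98   79.72 -160.2 ] mod120 [80.02 79.72 79.8 ]
```

View pics/t18.png

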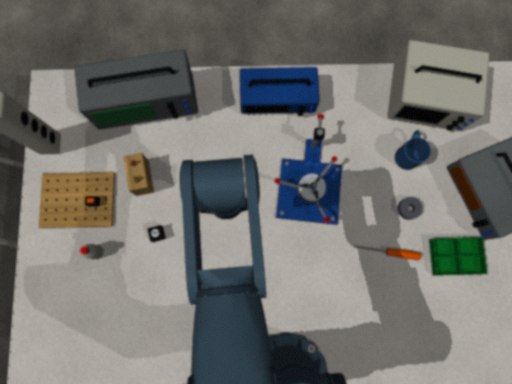

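View pics/s18.png

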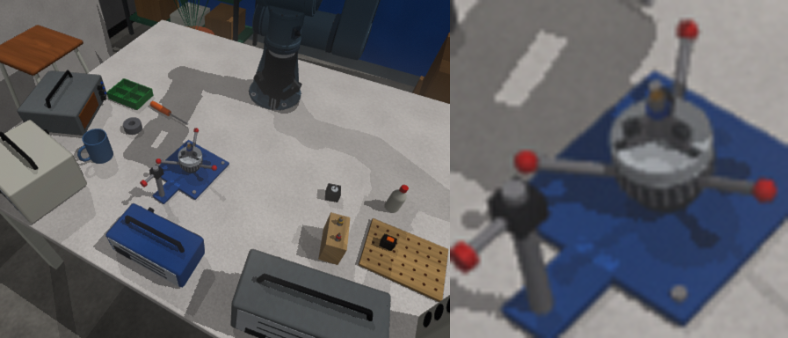

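```bash
python3 -c "
from h import *
print(ctrl.hand_in())"
```

```text
the job is handed in; nothing more can be done
None
```

I pushed one lever bar clockwise with the closed fingers until the jaws clamped the blue (14 mm) cutter. I then backed off, moved the arm clear and handed in at about 22 s.

**Clamping force:** the push ended at about 11.6 N at 80 mm from the axis, averaged over noisy readings, and inside the 9–15 N range. The jaws had stopped moving in by then: their measured radius changed by at most about 0.4 mm over the last 0.3 rad.

**Cutter:** its top, at 123 mm, was within 1 mm of the chuck axis while still under load. In the pictures after release it looks upright and centred. I didn't measure its tilt separately.

**Other objects:** in the last pictures everything else, including the two cutters in the stand, looks to be where it started. That check was by eye. The wrist force was back to noise level.

**Two things did not match the description:**
- **Softer stiffening:** the force rose over about 0.5 rad, not 0.15 rad.
- **Spring-back:** the ring turned back about 0.28 rad when I released it. The bar then stayed at about -160° for at least 2.4 s. I took this as the clamp settling to what the ring's friction holds, and did not push again to test it.

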